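Load the copper shim from the sorting tray into the test fixture

ROBOT

A 6-joint arm with a two-finger parallel gripper is mounted at the origin on a cart in front of the work surface, level with it; the furniture and walls round the work are solid. World frame = base frame: x ahead of the robot, y to its left, z up, the work surface at z = 0. Lengths are in mm, angles in rad, forces in N, time in s.
With the tool pointing down it reaches from about 300 to 775 mm from the base axis. Payload 14.6 kg.
Tool frame: the origin (TCP) lies at the very end of the fingers, on their centre line; the grasp point (between the pads) lies 19 mm behind it; z points along the fingers, y is the line along which they close (so a half turn about z gives the same grasp; the last joint's range is limited). The gripper opens to 94 mm and grips with 3 to 60 N. Pads are 16 mm wide; open, the fingers measure 119 mm over their backs; the gripper's body (75 mm by 177 mm) begins 78 mm behind the grasp point.
Start: joints at [1.189, 0.3, 1.521, -0, 1.321, -0.067], TCP at [170.292, 522.963, 205.446] pointing down, gripper open.
Joint ranges: [-3.03, 3.03], [-0.79, 2.21], [0.23, 2.52], [-1.04, 4.18], [0, 3.07], [-2.55, 2.55]. Speed limits (rad/s): [2.22, 2.22, 2.57, 3.14, 3.14, 3.14].

INTERFACE

Orientations are given as [roll, pitch, yaw] about the fixed x, y, z axes, in that order (R = Rz(yaw) Ry(pitch) Rx(roll)).
In Python, from cell import manip gives the robot as it stands.
- The arm moves only by the tool servo_tool, never from a script. Its argument "motion" is a list that holds one entry, the list of rows, each a list of 7 numbers: the shift along the world's x, y, z as a fraction of full scale, then the turn, a rotation vector about the world's x, y, z as a fraction of full scale, then the closure, from 0 (fully open) to 1 (shut). In form: [[[x, y, z, rx, ry, rz, gripper], ...]]. A call has 1 to 10 rows; each row is the pose to reach, as a shift and turn from the pose commanded when the call began, turning the shorter way round; what a row does not reach only later rows make up. Full scale, the value 1, is 0.5 m for a shift and pi rad for a turn. A row lasts 1/10 s, in which the tool goes at most 50 mm and 8.59 degrees, less where a joint would pass 70% of its speed; a pose out of reach is approached as far as the arm can. A call with a number of a shift or a turn outside -1 to 1 is refused whole. A call with a gripper value outside its range is refused whole. The fingers move at their own pace and stop on an object; "newtons" is the grip in N (left out, the last holds). Time passes only in rows, so rows that repeat a pose let the fingers close. It gives the time, the measured TCP pose, the force, the opening and the grip force at its end, in the units of the state.
- manip.read_state(): the state, without advancing time (a new reading comes with each control period).
- manip.camera(name): name is "side" or "top" or "wrist"; returns a dict with "frame" (400x640x3 uint8, red, green, blue), "range_z" (400x640 float32, mm along the optical axis (not along the pixel's ray), 0 where there is no reading), "vfov" (degrees; the focal length in pixels is half the picture's height over the tangent of half this angle, whatever the lens; pixels are square), "cx", "cy" (the principal point, pixels), "cam_to_world" (4x4, takes a point from camera to world coordinates). Camera axes: x right, y down, z forward; pixel columns grow to the right and rows downward; lengths in mm; the calibration is good to about 2 mm. A picture is of the moment at which its call begins.
- manip.sign_off(): hands the job in; it is judged then, once.
The state is a dict: "clock": time; "joints": joint angles; "qd": joint speeds; "effort": joint torques, N m; "eef_pos": TCP position; "eef_rot": TCP orientation; "wrist_force": force on the tool from outside, world axes, zero at the start; "moment": the same for the moment, N m; "finger_gap": finger opening in mm; "finger_force": force on a finger pad.
Only numpy, scipy, OpenCV 4.12 (cv2) and the standard library are available. Lean on these libraries where they do the work, as an engineer would, in place of code of your own. Each camera call takes 0.05 s, during which the arm holds its last target. There are 200 camera calls.

TASK

A thin copper shim disc lies flat in the blue sorting tray. Lift the tray by its black handle so that it tips and the shim slides into the corner at the narrow nose, then set the tray back down flat on the bench, pick the shim up where it overhangs the nose, lay it flat on the black seat between the four pins of the test fixture and fold the red keeper arm fully down over it. Do not drop the shim on the bench or knock over or push away the heat sink, the battery pack or the jar.

Things in the scene. Friction and masses are not known exactly. Their poses are not given: they have to be found in the camera images.
- tray: loose blue sorting tray, 0.28 to 0.44 kg, 104 mm wide. Origin: centre of its underside. Narrow nose to its -x, wide end with handle to +x. Floor 16 mm above the origin, x -0.05 to 0.063, slippery: the shim slides at a tilt of 10 to 16 degrees. Walls 10 mm high: inner half width 48 mm for x > -0.006, then a funnel to half width 22 mm at x = -0.049; past it an open-sided tongue (see tray_pick)
- tray_pick (a point): point on the tray's 24 mm wide tongue, 16 mm above the tray's underside (x = -0.070, y = 0): centre of the shim's underside when it rests in the V-shaped corner wall (10 mm high, x = -0.083 to -0.098) at the tongue's end. There the shim overhangs by 8 mm at each side (+y, -y) and fingers can pass its edges down to the bench
- tray_handle (a point): centre of the tray's black barrel handle (x = 0.085, y = 0, z = 0.045 of the tray): a round bar along the tray's y, 30 mm long and 14 mm thick, on an 8 mm wide stem, so it can be pinched over its two ends. Held firmly it turns with the gripper
- tray_foot (a point): lower outer edge of the tray's 70 mm wide black rubber nose foot, on the bench (x = -0.097, y = 0, z = 0 of the tray): the edge about which the tray tips when the handle is raised along an arc of 187 mm radius
- shim: loose copper disc, 40 mm diameter, 3 mm thick, about 34 g. Origin: centre of its underside
- fixture: test fixture fixed to the bench: aluminium base plate 150 x 80 mm, 8 mm high, with a black seat block 62 mm long in x and 26 mm wide in y. Origin: on the bench below the centre of the seat; the keeper's hinge stands at +x. The open sides for the fingers are at +y and -y
- seat (a point): centre of the seat's top face, 26 mm above the bench: where the centre of the shim's underside belongs. Four upright pins, 5 mm thick and 4 mm high, at x = +-23 mm, y = +-10.5 mm from it leave about 3 mm play round the shim, which overhangs the seat by 7 mm at each side
- keeper (a joint): angle of the red keeper arm, 13 mm wide and 6 mm thick, which swings in the fixture's xz plane: 0 = folded down level over the seat (its end over the seat's centre, its underside 1 mm above a shim that lies properly), pi/2 = upright, about 1.8 at the start = leaning back to +x. It stays where it is left and moves with less than 2 N at its end
- keeper_hinge (a point): hinge axis of the keeper arm (parallel to the fixture's y), 62 mm to +x of the seat's centre and 33 mm above the bench
- keeper_tip (a point): free end of the keeper arm, 62 mm from the hinge, at mid-thickness
- heat_sink: bystander: black finned heat sink, 28 x 36 x 18 mm; origin: centre of its underside
- battery_pack: bystander: white battery pack, 45 x 110 x 28 mm; origin: centre of its underside
- jar: bystander: small cream screw jar, 43 mm diameter, 48 mm high; origin: centre of its underside
- microscope_swing (a joint): obstacle: swing of the microscope boom about its column (30 mm thick, at x = 0.65, y = 0.17). Its head, 0.14 m wide, 0.29 to 0.51 m above the bench, hangs at the right, 0.38 m from the column; at 0.9 it is near x = 0.59, y = -0.21, at 0.82 near 0.56, -0.21. White base plate 34 mm high. A lamp tube runs along the back 0.39 m up, 0.1 m behind the tray's handle

How it is judged (in metres and radians):
On the way, in this order (a step that is already met when the one before it is completed fails the run):
1. the tray is tipped by more than 0.14 rad (8 degrees) with the shim still in it and the keeper arm open (angle between tray's own z axis and vertical above 0.14 rad and z of shim in the frame of tray between 0.012 and 0.022 m and distance between shim and tray below 0.12 m and value of joint keeper above 1.2 rad), for 0.1 s.
2. the tray lies flat on the bench again and the shim lies in the corner at its nose (within 6 mm) (angle between tray's own z axis and vertical below 0.03 rad and height (world z) of tray below 0.004 m and distance between shim and tray_pick below 0.006 m and linear speed of shim below 0.02 m/s), for 0.2 s.
3. the shim lies flat on the seat between the four pins while the keeper arm is still open (horizontal distance between shim and seat below 0.006 m and z of shim in the frame of seat below 0.002 m and angle between shim's own z axis and vertical below 0.06 rad and value of joint keeper above 1 rad), for 0.2 s.
At the end, for the whole second after the job is handed in: The shim rests flat on the seat between the pins (centre within 6 mm, underside within 2 mm of the seat, tilt under 0.06 rad), the keeper arm is folded down over it (joint under 0.08 rad), and the tray rests flat on the bench (tilt under 0.03 rad, underside within 4 mm of the bench) (horizontal distance between shim and seat below 0.006 m and z of shim in the frame of seat between -0.002 and 0.002 m and angle between shim's own z axis and vertical below 0.06 rad and linear speed of each of shim, tray below 0.01 m/s and value of joint keeper below 0.08 rad and angle between tray's own z axis and vertical below 0.03 rad and height (world z) of tray below 0.004 m); the robot touches nothing.
It fails at once if the shim falls to the bench (height (world z) of shim below 0.011 m).
It fails at once if a bystander (heat sink, battery pack, jar) is moved by more than 30 mm (distance of any of heat_sink, battery_pack, jar from where it was at the start of the episode above 0.03 m).
It also fails if it takes over 72 s, if anything falls off the work surface, if the arm or the gripper's body presses on something with over 40 N, if the wrist force passes 120 N, or if a joint passes its speed limit or range.

## Working session

There is one attempt and no reset: what is moved stays moved. The work goes in short steps, Python scripts to look and compute and a tool call to move; the robot and the scene stay as the last step left them, time stands still between calls to the robot, and variables do not carry over. Pictures are saved under pics/ and viewed, at most 10 in all, crops included, and the job is handed in when it is done.

Besides the shell and the picture viewer there is one more tool, called after "Emit:" as a command line: name --argument value ..., lists and objects as JSON in quotes. servo_tool: Moves the arm, as the interface text tells. Its arguments: {"type":"object","properties":{"motion":{"type":"array"},"newtons":{"type":"number"}},"required":["motion"]}

```bash
mkdir -p pics; ls
cat > h.py <<'E'
import numpy as np,cv2
from cell import manip
def cam(n):
    c=manip.camera(n); f=200/np.tan(np.radians(c["vfov"])/2); c["f"]=f; c["T"]=np.array(c["cam_to_world"]); return c
def ray(c,u,v):
    d=c["T"][:3,:3]@np.array([(u-c["cx"])/c["f"],(v-c["cy"])/c["f"],1.]); return c["T"][:3,3],d
def onplane(c,u,v,z):
    o,d=ray(c,u,v); return o+d*(z-o[2])/d[2]
def cloud(c):
    v,u=np.mgrid[:400,:640]; z=c["range_z"]
    p=np.stack([(u-c["cx"])/c["f"]*z,(v-c["cy"])/c["f"]*z,z],-1)
    return p@c["T"][:3,:3].T+c["T"][:3,3]
def save(c,n): cv2.imwrite(f"pics/{n}.png",c["frame"][:,:,::-1])
E
python3 - <<'E'
from h import *
s=manip.read_state();print({k:np.round(v,3).tolist() for k,v in s.items()})
cs=[]
for n in("top","side"):
    c=cam(n);cs.append(c["frame"]);np.savez(f"{n}.npz",**c);print(n,c["vfov"],c["T"].round(3).tolist())
    save(c,n)
E
```

```text
pics
{'clock': 0.0, 'joints': [1.189, 0.301, 1.522, -0.0, 1.321, -0.067], 'qd': [-0.002, 0.0, 0.0, -0.002, -0.0, -0.002], 'effort': [0.002, -53.181, -35.275, 0.071, 0.024, -0.0], 'eef_pos': [170.22, 522.714, 204.858], 'eef_rot': [-3.14, -0.0, 2.827], 'wrist_force': [-0.412, -0.724, -0.581], 'moment': [-0.044, -0.019, 0.037], 'finger_force': 0.0, 'finger_gap': 94.492}
top 48.065755206448074 [[0.026, -0.994, 0.102, 416.699], [-0.999, -0.028, -0.018, 170.397], [0.021, -0.101, -0.995, 1394.17], [0.0, 0.0, 0.0, 1.0]]
side 51.10501313294822 [[0.948, -0.135, 0.289, 189.12], [-0.319, -0.376, 0.87, -897.443], [-0.009, -0.917, -0.399, 713.481], [0.0, 0.0, 0.0, 1.0]]
```

View pics/top.png

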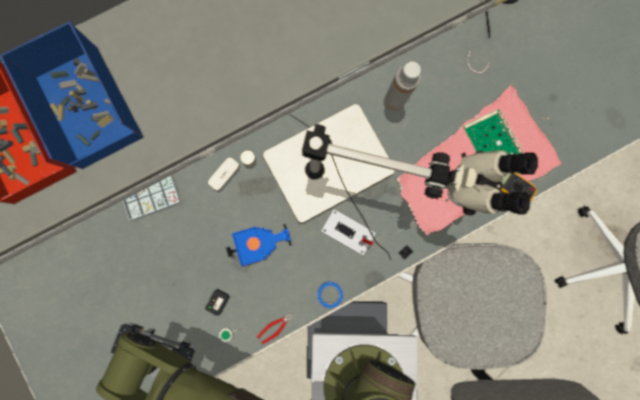

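View pics/side.png

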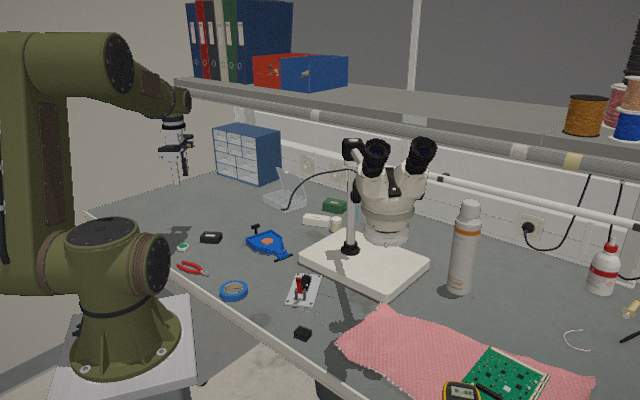

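The top view shows the tray at about (255,245) with its handle at (231,253) and its nose foot at (289,234). The shim is at (254,243), the fixture at (349,231) with the red keeper at (367,240), and the heat sink at (405,252). The side view confirms the keeper is leaning back.

Run:
```python
from h import *
c=cam("top"); hsv=cv2.cvtColor(c["frame"],cv2.COLOR_RGB2HSV); P=cloud(c)
def blobs(m,roi,amin=8):
    x0,x1,y0,y1=roi; k=np.zeros((400,640),np.uint8); k[y0:y1,x0:x1]=m[y0:y1,x0:x1]
    n,l,s,ce=cv2.connectedComponentsWithStats(k)
    for i in range(1,n):
        if s[i,4]>=amin:
            q=P[l==i]; q=q[np.isfinite(q).all(1)]
            print("  ",ce[i].round(1),s[i,4],"med",np.median(q,0).round(0),"zmax",q[:,2].max().round(0),"on z=0:",onplane(c,*ce[i],0).round(0))
H,S,V=[hsv[...,i].astype(int) for i in range(3)]
print("blue");blobs((H>95)&(H<125)&(S>130),(210,310,200,290))
print("shim");blobs((H<20)&(S>100)&(V>100),(230,280,225,265))
print("dark");blobs((V<60),(215,420,200,320))
print("red");blobs(((H<8)|(H>172))&(S>120),(340,390,220,260),4)
print("white");blobs((S<40)&(V>150),(200,400,140,265),30)
w=cam("wrist");save(w,"wrist0");s=manip.read_state()
print(w["vfov"],w["T"].round(3).tolist())
from scipy.spatial.transform import Rotation as R
Rt=R.from_euler("xyz",s["eef_rot"]).as_matrix();X=np.eye(4);X[:3,:3]=Rt;X[:3,3]=s["eef_pos"]
print((np.linalg.inv(X)@w["T"]).round(3).tolist())
```

```text
blue
   [256.9 243.6] 1170 med [423. 338.  16.] zmax 1394.0 on z=0: [417. 339.   0.]
shim
   [253.  243.4] 107 med [418. 349.  19.] zmax 26.0 on z=0: [417. 351.   0.]
dark
   [344.9 229.7] 83 med [465.  70.  26.] zmax 31.0 on z=0: [467.  68.   0.]
   [405.3 251.8] 76 med [ 403. -117.   14.] zmax 1394.0 on z=0: [ 404. -120.    0.]
   [229.8 251.3] 36 med [393. 414.  50.] zmax 54.0 on z=0: [391. 421.   0.]
   [221.  298.5] 101 med [259. 436.  21.] zmax 1394.0 on z=0: [248. 441.   0.]
red
   [366.9 241.3] 35 med [433.   8.  68.] zmax 99.0 on z=0: [433.  -1.   0.]
white
   [327. 173.] 6290 med [628. 128.  33.] zmax 1394.0 on z=0: [643. 128.   0.]
   [315.4 143.6] 98 med [646. 169. 396.] zmax 402.0 on z=0: [736. 167.   0.]
   [207.4 150.6] 44 med [614. 401. 431.] zmax 443.0 on z=0: [704. 506.   0.]
   [246.9 156.7] 179 med [678. 374.  47.] zmax 54.0 on z=0: [688. 381.   0.]
   [222.6 173.1] 550 med [629. 450.  28.] zmax 36.0 on z=0: [634. 455.   0.]
   [346.3 231.1] 1066 med [461.  64.   8.] zmax 1394.0 on z=0: [463.  64.   0.]
68.50333597927059 [[0.31, 0.925, 0.22, 108.526], [0.951, -0.301, -0.073, 543.567], [-0.001, 0.231, -0.973, 384.286], [0.0, 0.0, 0.0, 1.0]]
[[0.0, -0.973, -0.231, 65.106], [1.0, 0.0, -0.0, 0.483], [0.0, -0.231, 0.973, -179.179], [0.0, 0.0, 0.0, 1.0]]
```

Emit:
servo_tool --motion '[[[0.48,-0.42,-0.05,0,0,-0.308,0],[0.48,-0.42,-0.05,0,0,-0.308,0],[0.48,-0.42,-0.05,0,0,-0.308,0],[0.48,-0.42,-0.05,0,0,-0.308,0],[0.48,-0.42,-0.05,0,0,-0.308,0],[0.48,-0.42,-0.05,0,0,-0.308,0],[0.48,-0.42,-0.05,0,0,-0.308,0],[0.48,-0.42,-0.05,0,0,-0.308,0],[0.48,-0.42,-0.05,0,0,-0.308,0],[0.48,-0.42,-0.05,0,0,-0.308,0]]]'

```text
clock: 1.2
eef_pos: [409.5, 313.8, 180.5]
eef_rot: [-3.142, -0.0, 1.862]
wrist_force: [1.2, -0.6, -0.9]
finger_gap: 94.0
finger_force: 0.0
```

Run:
```python
from h import *
c=cam("wrist");save(c,"w1");print(manip.read_state()["eef_pos"],c["T"].round(2).tolist())
```

```text
[409.49451424 313.84059317 180.57832279] [[0.96, 0.28, 0.07, 391.91], [0.29, -0.93, -0.22, 377.5], [0.0, 0.23, -0.97, 359.79], [0.0, 0.0, 0.0, 1.0]]
```

View pics/w1.png

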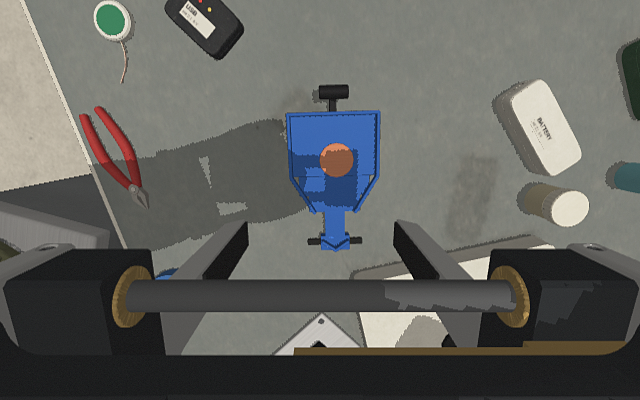

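The wrist view shows the tray upright, with the handle bar at (334,91), the shim at (337,160) and the tongue end with its black foot at (336,242). The fixture is hidden behind the gripper.

Run:
```python
from h import *
c=cam("wrist"); hsv=cv2.cvtColor(c["frame"],cv2.COLOR_RGB2HSV);H,S,V=[hsv[...,i].astype(int) for i in range(3)];P=cloud(c)
def roi(m,x0,x1,y0,y1):
    k=np.zeros((400,640),bool);k[y0:y1,x0:x1]=m[y0:y1,x0:x1];return k
b=roi((H>100)&(H<125)&(S>120),275,390,100,255)
s=roi((H<20)&(S>90),305,370,130,190)
h=roi((V<60),312,356,78,101)
ys,xs=np.nonzero(h);print("handle px",xs.min(),xs.max(),ys.min(),ys.max(),len(xs))
q=P[h];print("handle",np.median(q,0).round(1),"range x",np.percentile(q,[5,95],axis=0).round(1))
hx=(xs.min()+xs.max())/2
print("handle ctr z49",onplane(c,np.mean(xs),np.mean(ys),49).round(1))
m=cv2.minAreaRect(np.c_[xs,ys].astype(np.float32));print(m)
q=P[s];print("shim",q.mean(0).round(1),np.percentile(q[:,2],[5,95]))
# walls top points & outline
q=P[b];print("blue z pct",np.percentile(q[:,2],[2,50,98]).round(1))
w=q[q[:,2]>21]
hc=onplane(c,np.mean(xs),np.mean(ys),49)[:2]
f=roi((V<70),300,372,232,250);ys,xs=np.nonzero(f);print("foot px",xs.min(),xs.max(),ys.min(),ys.max())
for u in(xs.min(),xs.max()):
    v=ys[xs==u].mean();print(P[int(v),u].round(1),onplane(c,u,v,8).round(1))
# axis from tray: project blue on candidate angle, symmetric extents
r=cv2.minAreaRect(q[:,:2].astype(np.float32));print("rect",r)
np.savez("w1.npz",**c)
for a in range(100,114,2):
    t=np.radians(a);e=np.array([np.cos(t),np.sin(t)]);n=np.array([-e[1],e[0]])
    g=w[:,:2]@e;d=w[:,:2]@n
    print(a,g.min().round(1),g.max().round(1),d.min().round(1),d.max().round(1),"hd",(hc@e).round(1),(hc@n).round(1))
```

```text
handle px 319 348 85 100 423
handle [394.7 413.9  50.7] range x [[382.  407.1  44.9]
 [407.3 421.6  52.5]]
handle ctr z49 [394.6 414.1  49. ]
((333.5, 92.5), (15.0, 29.0), 90.0)
shim [419.6 347.8  20.4] [17.67147273 20.14450257]
blue z pct [14.4 16.1 26.6]
foot px 307 361 232 246
[ 4.168e+02  2.338e+02 -4.000e-01] [416.2 237.1   8. ]
[482.3 257.5   6.1] [481.8 258.2   8. ]
rect ((425.930419921875, 315.50665283203125), (104.88130950927734, 172.8358154296875), 16.986337661743164)
100 159.2 328.2 -524.0 -412.4 hd 339.3 -460.6
102 142.1 310.1 -532.6 -423.1 hd 323.0 -472.1
104 124.8 291.6 -540.6 -433.3 hd 306.4 -483.1
106 107.4 272.8 -548.4 -442.7 hd 289.3 -493.5
108 89.8 254.9 -555.5 -451.5 hd 271.9 -503.3
110 72.1 237.8 -562.6 -458.2 hd 254.2 -512.5
112 54.3 221.6 -570.4 -463.7 hd 236.1 -521.0
```

Emit:
servo_tool --motion '[[[-0.031,0.202,-0.15,0,0,0.002,0],[-0.031,0.202,-0.15,0,0,0.002,0],[-0.031,0.202,-0.15,0,0,0.002,0.2],[-0.031,0.202,-0.22,0,0,0.002,0.2],[-0.031,0.202,-0.27,0,0,0.002,0.2],[-0.031,0.202,-0.309,0,0,0.002,0.2],[-0.031,0.202,-0.309,0,0,0.002,0.2]]]'

```text
clock: 2.0
eef_pos: [393.1, 413.6, 23.6]
eef_rot: [-3.138, 0.002, 1.867]
wrist_force: [-1.4, 1.2, 0.5]
finger_gap: 75.4
finger_force: 0.0
```

Emit:
servo_tool --motion '[[[0,0,0,0,0,0,0.8],[0,0,0,0,0,0,0.8],[0,0,0,0,0,0,0.8],[0,0,0,0,0,0,0.8],[0,0,0,0,0,0,0.8],[0,0,0,0,0,0,0.8],[0,0,0,0,0,0,0.8],[0,0,0,0,0,0,0.8]]]' --newtons 45

```text
clock: 2.8
eef_pos: [394.8, 414.0, 26.1]
eef_rot: [3.142, -0.0, 1.865]
wrist_force: [-0.7, -0.9, 2.8]
finger_gap: 29.2
finger_force: 45.0
```

Run:
```python
from h import *
s=manip.read_state();print({k:np.round(s[k],2).tolist() for k in("eef_pos","eef_rot","wrist_force","moment","finger_gap","finger_force")})
from scipy.spatial.transform import Rotation as R
a=np.radians(107);ex=np.array([np.cos(a),np.sin(a),0]);ez=np.array([0,0,1]);ax=np.array([-ex[1],ex[0],0])
r=182*ex+26*ez  # TCP from foot edge
for d in(4,8,12,16,20,24):
    v=-ax*np.radians(d); p=R.from_rotvec(v).apply(r)-r
    print(d,(p/500).round(4),(v/np.pi).round(4))
```

```text
{'eef_pos': [394.83, 413.97, 26.11], 'eef_rot': [3.14, -0.0, 1.87], 'wrist_force': [-0.74, -0.92, 2.84], 'moment': [-0.19, 0.22, 0.05], 'finger_gap': 29.2, 'finger_force': 45.0}
4 [ 0.0013 -0.0043  0.0253] [ 0.0213  0.0065 -0.    ]
8 [ 0.0032 -0.0103  0.0502] [ 0.0425  0.013  -0.    ]
12 [ 0.0055 -0.0179  0.0745] [ 0.0638  0.0195 -0.    ]
16 [ 0.0083 -0.0272  0.0983] [ 0.085  0.026 -0.   ]
20 [ 0.0116 -0.038   0.1214] [ 0.1063  0.0325 -0.    ]
24 [ 0.0154 -0.0503  0.1436] [ 0.1275  0.039  -0.    ]
```

Emit:
servo_tool --motion '[[[0.0006,-0.002,0.0127,0.0106,0.0033,0,0.8],[0.0013,-0.0043,0.0253,0.0213,0.0065,0,0.8],[0.0022,-0.0073,0.0378,0.0319,0.0098,0,0.8],[0.0032,-0.0103,0.0502,0.0425,0.013,0,0.8],[0.0043,-0.014,0.0624,0.0532,0.0162,0,0.8],[0.0055,-0.0179,0.0745,0.0638,0.0195,0,0.8],[0.0069,-0.0225,0.0864,0.0744,0.0228,0,0.8],[0.0083,-0.0272,0.0983,0.085,0.026,0,0.8],[0.0083,-0.0272,0.0983,0.085,0.026,0,0.8],[0.0083,-0.0272,0.0983,0.085,0.026,0,0.8]]]'

```text
clock: 3.8
eef_pos: [398.9, 400.1, 74.7]
eef_rot: [-3.141, -0.278, 1.865]
wrist_force: [0.1, -1.0, -2.6]
finger_gap: 29.6
finger_force: 45.0
```

```bash
cat > shim.py <<'E'
import sys
from h import *
s=manip.read_state();print({k:np.round(s[k],2).tolist() for k in("clock","eef_pos","wrist_force","finger_gap","finger_force")})
for n in sys.argv[1:]:
    c=cam(n);hsv=cv2.cvtColor(c["frame"],cv2.COLOR_RGB2HSV);H,S,V=[hsv[...,i].astype(int) for i in range(3)];P=cloud(c)
    m=(H>2)&(H<20)&(S>90)&(V>80)&(P[...,2]<120)&(P[...,0]>350)&(P[...,0]<520)&(P[...,1]>0)&(P[...,1]<420)
    k,l,st,ce=cv2.connectedComponentsWithStats(m.astype(np.uint8))
    for i in range(1,k):
        if st[i,4]>15: q=P[l==i];print(n,ce[i].round(1),st[i,4],q.mean(0).round(1),q.min(0).round(1),q.max(0).round(1))
E
python3 shim.py top side wrist
```

```text
{'clock': 3.8, 'eef_pos': [398.93, 400.12, 74.71], 'wrist_force': [0.08, -1.04, -2.55], 'finger_gap': 29.6, 'finger_force': 44.99}
top [277.5 237.4] 125 [437.3 274.4  27.1] [417.5 257.8  -2.1] [457.7 293.2  37.5]
side [279.2 249.2] 73 [442.  260.7  26.7] [424.  241.   20.9] [460.1 277.5  33. ]
```

Emit:
servo_tool --motion '[[[0.0016,-0.0052,0.0116,0.0106,0.0033,0,0.8],[0.0033,-0.0108,0.0231,0.0213,0.0065,0,0.8],[0.0033,-0.0108,0.0231,0.0213,0.0065,0,0.8],[0.0033,-0.0108,0.0231,0.0213,0.0065,0,0.8],[0.0033,-0.0108,0.0231,0.0213,0.0065,0,0.8],[0.0033,-0.0108,0.0231,0.0213,0.0065,0,0.8],[0.0033,-0.0108,0.0231,0.0213,0.0065,0,0.8],[0.0033,-0.0108,0.0231,0.0213,0.0065,0,0.8],[0.0033,-0.0108,0.0231,0.0213,0.0065,0,0.8]]]'

```text
clock: 4.85
eef_pos: [400.6, 395.0, 86.6]
eef_rot: [-3.141, -0.349, 1.865]
wrist_force: [-0.5, -1.0, -2.9]
finger_gap: 29.2
finger_force: 45.0
```

```bash
python3 shim.py top side wrist
```

```text
{'clock': 4.85, 'eef_pos': [400.56, 395.0, 86.61], 'wrist_force': [-0.51, -1.05, -2.93], 'finger_gap': 29.18, 'finger_force': 44.99}
top [284.  234.4] 55 [447.  255.2  23.3] [427.1 245.6  -1.7] [464.1 267.8  32. ]
side [280.1 249. ] 73 [444.6 259.8  27.4] [427.  244.9  14.1] [463.6 277.7  34.4]
```

Emit:
servo_tool --motion '[[[-0.0016,0.0056,-0.0115,-0.0106,-0.0033,0,0.8],[-0.0033,0.0108,-0.0231,-0.0213,-0.0065,0,0.8],[-0.0047,0.0156,-0.035,-0.0319,-0.0098,0,0.8],[-0.0061,0.0201,-0.0469,-0.0425,-0.013,0,0.8],[-0.0073,0.024,-0.059,-0.0532,-0.0162,0,0.8],[-0.0084,0.0277,-0.0712,-0.0638,-0.0195,0,0.8],[-0.0094,0.0308,-0.0836,-0.0744,-0.0228,0,0.8],[-0.0103,0.0337,-0.0961,-0.085,-0.026,0,0.8],[-0.0107,0.035,-0.1025,-0.0904,-0.0276,0,0.8],[-0.011,0.036,-0.1088,-0.0957,-0.0292,0,0.8]]]'

```text
clock: 6.0
eef_pos: [395.1, 413.1, 32.2]
eef_rot: [-3.141, -0.034, 1.866]
wrist_force: [0.1, 0.4, -3.1]
finger_gap: 29.7
finger_force: 45.0
```

Emit:
servo_tool --motion '[[[-0.0003,0.001,-0.0063,-0.0053,-0.0016,0,0.8],[-0.0005,0.0016,-0.01,-0.008,-0.0025,0,0.8],[-0.0006,0.002,-0.0126,-0.0106,-0.0033,0,0.8],[-0.0006,0.002,-0.0126,-0.0106,-0.0033,0,0.8],[-0.0006,0.002,-0.0126,-0.0106,-0.0033,0,0.8]]]'

```text
clock: 6.5
eef_pos: [394.9, 414.1, 26.2]
eef_rot: [3.141, -0.001, 1.865]
wrist_force: [-0.9, 1.0, -0.6]
finger_gap: 29.5
finger_force: 45.0
```

```bash
python3 shim.py top side wrist
```

```text
{'clock': 6.5, 'eef_pos': [394.9, 414.08, 26.16], 'wrist_force': [-0.89, 0.97, -0.59], 'finger_gap': 29.51, 'finger_force': 44.98}
top [279.4 236.5] 128 [440.4 269.2  18. ] [420.6 252.2  -5.3] [460.6 286.4  25. ]
side [278.4 250. ] 40 [440.7 268.4  19.7] [424.6 253.5  16.7] [458.5 280.6  22.5]
```

Emit:
servo_tool --motion '[[[0,0,0,0,0,0,0],[0,0,0,0,0,0,0],[0,0,0,0,0,0,0],[0,0,0,0,0,0,0],[0,0,0.08,0,0,0,0],[0,0,0.16,0,0,0,0],[0.05,-0.16,0.26,0,0,0,0],[0.05,-0.16,0.26,0,0,0,0],[0.05,-0.16,0.26,0,0,0,0],[0.05,-0.16,0.26,0,0,0,0]]]'

```text
clock: 7.65
eef_pos: [420.1, 333.7, 156.3]
eef_rot: [3.141, -0.0, 1.864]
wrist_force: [0.2, 0.4, -0.3]
finger_gap: 94.0
finger_force: 0.0
```

```bash
python3 shim.py wrist top
python3 - <<'E'
from h import *
c=cam("wrist");save(c,"w2")
hsv=cv2.cvtColor(c["frame"],cv2.COLOR_RGB2HSV);H,S,V=[hsv[...,i].astype(int) for i in range(3)];P=cloud(c)
k=(V<60)&(P[...,2]>30)&(P[...,2]<60)&(abs(P[...,0]-394)<25)&(abs(P[...,1]-414)<20)
q=P[k];print("handle",len(q),np.median(q,0).round(1),q.min(0).round(1),q.max(0).round(1))
E
```

```text
{'clock': 7.65, 'eef_pos': [420.11, 333.68, 156.33], 'wrist_force': [0.17, 0.37, -0.33], 'finger_gap': 93.99, 'finger_force': 0.0}
wrist [321.4 247.4] 843 [442.8 268.3  18.9] [423.5 246.4  -0.9] [466.1 287.5  21.3]
top [279.5 236.5] 127 [440.5 269.1  17.9] [420.6 251.9  -2.4] [460.5 286.5  26.5]
handle 454 [396.5 415.   50.8] [380.9 405.3  44.7] [411.7 425.   53.5]
```

View pics/w2.png

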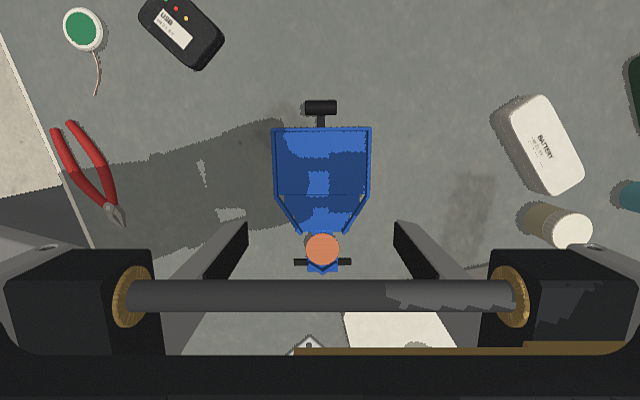

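The shim at (321,247) sits in the V corner touching both walls, and the tray is flat with the handle at (321,107). I'll pick it at about (441, 267).

Emit:
servo_tool --motion '[[[0.042,-0.1325,-0.12,0,0,0,0],[0.042,-0.1325,-0.16,0,0,0,0.1],[0.042,-0.1325,-0.2,0,0,0,0.2],[0.042,-0.1325,-0.25,0,0,0,0.2],[0.042,-0.1325,-0.28,0,0,0,0.2],[0.042,-0.1325,-0.3,0,0,0,0.2],[0.042,-0.1325,-0.3056,0,0,0,0.2],[0.042,-0.1325,-0.3056,0,0,0,0.2],[0.042,-0.1325,-0.3056,0,0,0,0.2],[0.042,-0.1325,-0.3056,0,0,0,0.2]]]'

```text
clock: 8.8
eef_pos: [441.1, 268.0, 3.9]
eef_rot: [3.14, -0.0, 1.866]
wrist_force: [0.4, -0.7, -0.1]
finger_gap: 75.1
finger_force: 0.0
```

```bash
python3 shim.py top side
python3 - <<'E'
from h import *
c=cam("wrist");save(c,"w3")
E
```

```text
{'clock': 8.8, 'eef_pos': [441.14, 268.01, 3.87], 'wrist_force': [0.39, -0.7, -0.1], 'finger_gap': 75.13, 'finger_force': 0.0}
side [278.5 250. ] 41 [440.9 267.4  20.2] [424.3 255.1  15.8] [459.5 283.4  23.3]
```

View pics/w3.png

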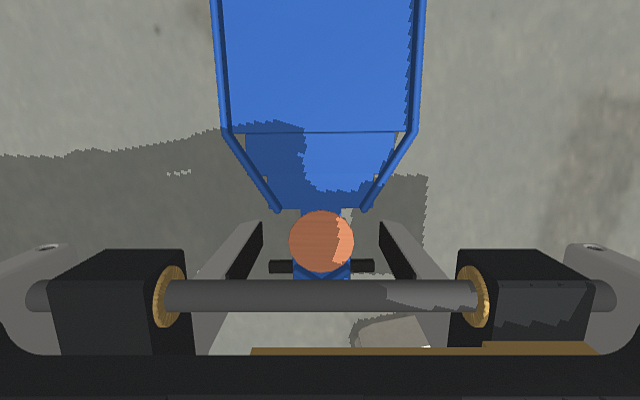

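The shim at (321,241) is centred between the fingers, which clear the foot and the funnel walls. I'm closing now.

Emit:
servo_tool --motion '[[[0,0,0,0,0,0,0.7],[0,0,0,0,0,0,0.7],[0,0,0,0,0,0,0.7],[0,0,0,0,0,0,0.7],[0,0,0,0,0,0,0.7],[0,0,0,0,0,0,0.7]]]' --newtons 20

```text
clock: 9.55
eef_pos: [440.8, 267.7, 3.1]
eef_rot: [-3.142, 0.0, 1.865]
wrist_force: [0.2, -0.1, 0.0]
finger_gap: 38.4
finger_force: 20.0
```

Emit:
servo_tool --motion '[[[0,0,0.004,0,0,0,0.7],[0,0,0.012,0,0,0,0.7],[0,0,0.024,0,0,0,0.7],[0,0,0.05,0,0,0,0.7],[0,0,0.1,0,0,0,0.7],[0,0,0.18,0,0,0,0.7],[0,0,0.26,0,0,0,0.7],[0,0,0.3,0,0,0,0.7],[0,0,0.3,0,0,0,0.7]]]'

```text
clock: 10.45
eef_pos: [441.9, 268.3, 157.0]
eef_rot: [3.136, -0.001, 1.865]
wrist_force: [-0.2, -0.2, 0.1]
finger_gap: 38.6
finger_force: 20.0
```

Run:
```python
from h import *
s=manip.read_state();print({k:np.round(s[k],2).tolist() for k in("clock","eef_pos","wrist_force","finger_gap","finger_force")})
w=cam("wrist");t=cam("top");si=cam("side")
save(si,"s4");a=np.vstack([w["frame"][150:350,160:480],cv2.resize(t["frame"][200:280,280:408],(320,200),interpolation=cv2.INTER_CUBIC)])
b=cv2.resize(si["frame"][190:350,220:348],(320,400),interpolation=cv2.INTER_CUBIC)
cv2.imwrite("pics/m4.png",np.hstack([a,b])[:,:,::-1])
```

```text
{'clock': 10.45, 'eef_pos': [441.88, 268.28, 157.03], 'wrist_force': [-0.23, -0.18, 0.05], 'finger_gap': 38.64, 'finger_force': 20.0}
```

View pics/m4.png

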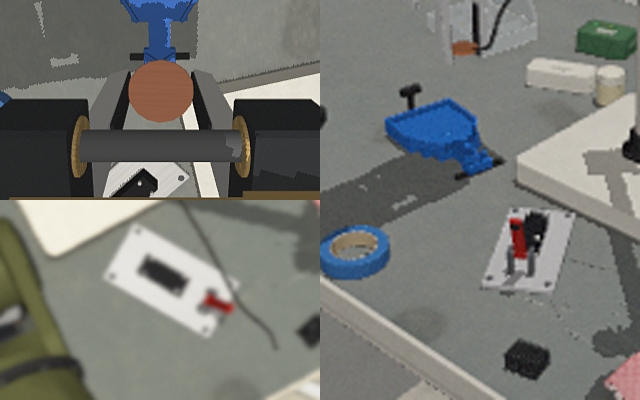

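The shim is held flat between the fingers: it shows at (160,90) in the wrist crop, and the tray is flat on the bench. Next I'll view the fixture from past its hinge side.

Emit:
servo_tool --motion '[[[0,-0.03,0.02,0,0,-0.015,0.7],[0,-0.09,0.04,0,0,-0.045,0.7],[0,-0.15,0.06,0,0,-0.075,0.7],[0,-0.21,0.06,0,0,-0.105,0.7],[0,-0.27,0.06,0,0,-0.135,0.7],[0,-0.33,0.06,0,0,-0.165,0.7],[0,-0.39,0.06,0,0,-0.195,0.7],[0,-0.45,0.06,0,0,-0.22,0.7],[-0.008,-0.48,0.06,0,0,-0.235,0.7],[-0.008,-0.5,0.06,0,0,-0.243,0.7]]]'

```text
clock: 11.6
eef_pos: [436.0, 16.0, 183.0]
eef_rot: [-3.141, 0.001, 1.097]
wrist_force: [0.6, 0.2, 0.1]
finger_gap: 38.6
finger_force: 20.0
```

Emit:
servo_tool --motion '[[[0,0,0,0,0,0,0.7],[0,0,0,0,0,0,0.7]]]'

```text
clock: 11.8
eef_pos: [436.8, 17.9, 183.1]
eef_rot: [-3.141, 0.0, 1.102]
wrist_force: [0.8, 0.7, -1.2]
finger_gap: 38.5
finger_force: 20.0
```

Run:
```python
from h import *
c=cam("wrist");save(c,"w5");np.savez("w5.npz",**c)
P=cloud(c);hsv=cv2.cvtColor(c["frame"],cv2.COLOR_RGB2HSV);H,S,V=[hsv[...,i].astype(int) for i in range(3)]
m=(V<90)&(P[...,2]>20)&(P[...,2]<34)&(abs(P[...,0]-465)<60)&(abs(P[...,1]-68)<60)
n,l,st,ce=cv2.connectedComponentsWithStats(m.astype(np.uint8))
for i in range(1,n):
    if st[i,4]>60:
        q=P[l==i];r=cv2.minAreaRect(q[:,:2].astype(np.float32));print("dark",ce[i],st[i],np.median(q[:,2]),r)
m=(S<40)&(V>120)&(abs(P[...,2]-8)<4)&(abs(P[...,0]-465)<110)&(abs(P[...,1]-68)<110)
n,l,st,ce=cv2.connectedComponentsWithStats(m.astype(np.uint8))
for i in range(1,n):
    if st[i,4]>200:
        q=P[l==i];print("plate",ce[i],st[i],np.median(q[:,2]),cv2.minAreaRect(q[:,:2].astype(np.float32)))
```

```text
dark [324.47083333 133.8175    ] [ 313  106   25   57 1200] 25.912407733762024 ((468.820068359375, 67.93588256835938), (60.82902145385742, 25.879396438598633), 61.54349899291992)
plate [324.06852282 136.82072699] [ 291   77   70  129 6465] 7.909713369896224 ((463.63653564453125, 57.790042877197266), (149.399658203125, 79.86753845214844), 61.58949661254883)
```

View pics/w5.png

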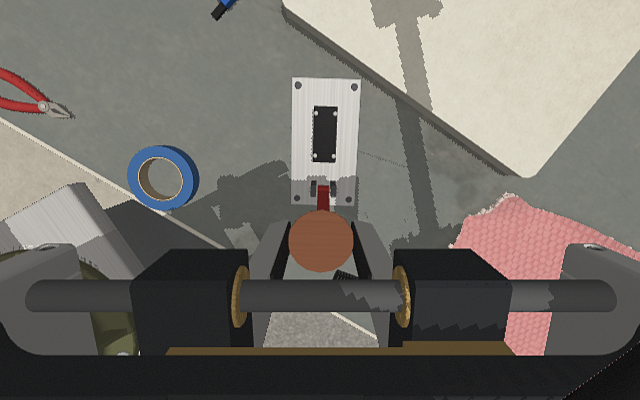

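The seat at (324,134) and the plate match their stated sizes. The keeper is at (323,195) and the shim at (321,241) is still held. I'll hover over the seat and check it against the near pins.

Emit:
servo_tool --motion '[[[0.02,0.03,0,0,0,-0.003,0.7],[0.045,0.07,-0.04,0,0,-0.006,0.7],[0.061,0.1016,-0.1,0,0,-0.0087,0.7],[0.061,0.1016,-0.17,0,0,-0.0087,0.7],[0.061,0.1016,-0.22,0,0,-0.0087,0.7],[0.061,0.1016,-0.26,0,0,-0.0087,0.7],[0.061,0.1016,-0.29,0,0,-0.0087,0.7],[0.061,0.1016,-0.3,0,0,-0.0087,0.7],[0.061,0.1016,-0.3,0,0,-0.0087,0.7],[0.061,0.1016,-0.3,0,0,-0.0087,0.7]]]'

```text
clock: 12.85
eef_pos: [467.7, 68.8, 33.8]
eef_rot: [3.141, -0.001, 1.075]
wrist_force: [-0.4, 1.6, -0.3]
finger_gap: 38.5
finger_force: 20.0
```

Run:
```python
from h import *
s=manip.read_state();print({k:np.round(s[k],3).tolist() for k in("clock","eef_pos","eef_rot","wrist_force","finger_gap")})
c=cam("wrist");np.savez("w6.npz",**c)
z=c["frame"][150:290,240:400];cv2.imwrite("pics/w6.png",cv2.resize(z,(800,700),interpolation=cv2.INTER_NEAREST)[:600,:,::-1])
hsv=cv2.cvtColor(c["frame"],cv2.COLOR_RGB2HSV);H,S,V=[hsv[...,i].astype(int) for i in range(3)];P=cloud(c)
m=((H>2)&(H<20)&(S>80)&(V>50)).astype(np.uint8);m[:150]=0;m[300:]=0;m[:,:240]=0;m[:,400:]=0
cn=max(cv2.findContours(m,0,1)[0],key=cv2.contourArea);e=cv2.fitEllipse(cn);print("shim",e)
t=s["eef_pos"][2]
print("shim at",onplane(c,*e[0],t+14.4+1.5).round(1),np.median(P[m>0],0).round(1))
```

```text
{'clock': 12.85, 'eef_pos': [467.698, 68.828, 33.842], 'eef_rot': [3.141, -0.001, 1.075], 'wrist_force': [-0.365, 1.623, -0.293], 'finger_gap': 38.538}
shim ((320.4050598144531, 240.5675811767578), (62.07585525512695, 65.07557678222656), 89.65379333496094)
shim at [469.8  69.8  49.7] [469.7  70.6  49.7]
```

View pics/w6.png

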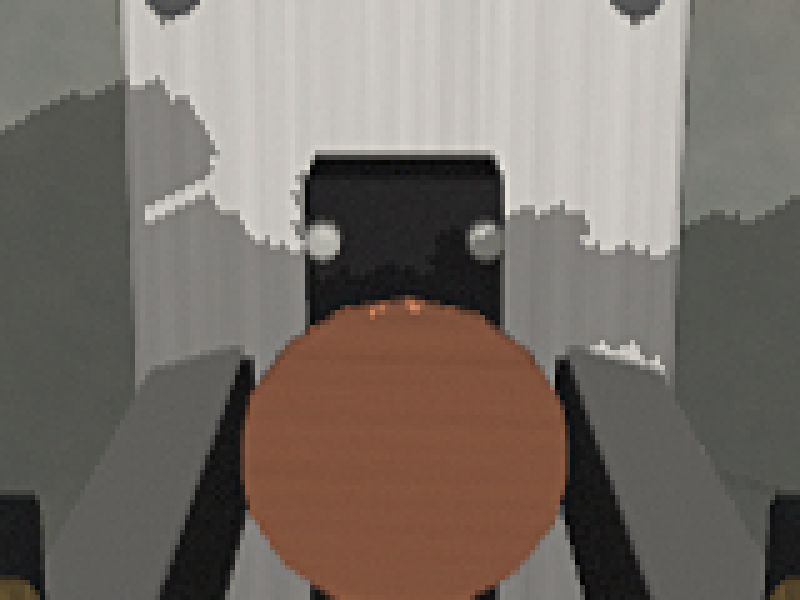

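The shim sits at (402,452) in the 5x crop, laterally centred on the seat. The two near pins are at (322,241) and (487,241). Now I'll compute the offset along the seat.

Run:
```python
from h import *
c=dict(np.load("w6.npz"));y=1.075;tx=np.array([np.cos(y),np.sin(y)]);ty=np.array([np.sin(y),-np.cos(y)])
hsv=cv2.cvtColor(c["frame"],cv2.COLOR_RGB2HSV);S,V=hsv[...,1].astype(int),hsv[...,2].astype(int)
sh=np.array([469.8,69.8]);T=np.array([467.7,68.8]);print("shim-TCP in tool",(sh-T)@tx,(sh-T)@ty)
pins=[onplane(c,240+a/5-.5,150+241/5-.5,30)[:2] for a in(322,487)]
print("pin gap",np.linalg.norm(pins[0]-pins[1]))
e=onplane(c,240+404/5-.5,150+177/5-.5,26)[:2]  # front top edge of seat
print("from pins",[( (np.mean(pins,0)-23*tx-sh)@a).round(2) for a in(tx,ty)],"from edge",[((e-31*tx-sh)@a).round(2) for a in(tx,ty)])
d5=np.array([468.8,67.9])-sh;print("from w5",(d5@tx).round(2),(d5@ty).round(2))
t=cam("top");hv=cv2.cvtColor(t["frame"],cv2.COLOR_RGB2HSV)
```

```text
shim-TCP in tool 1.8786278612415561 1.371407072669188
pin gap 21.155701144284887
from pins [np.float64(-1.64), np.float64(-0.03)] from edge [np.float64(-2.06), np.float64(-0.1)]
from w5 -2.15 0.02
```

Emit:
servo_tool --motion '[[[-0.0018,-0.0033,0,0,0,0,0.7],[-0.0018,-0.0033,-0.01,0,0,0,0.7],[-0.0018,-0.0033,-0.02,0,0,0,0.7],[-0.0018,-0.0033,-0.03,0,0,0,0.7],[-0.0018,-0.0033,-0.036,0,0,0,0.7],[-0.0018,-0.0033,-0.039,0,0,0,0.7],[-0.0018,-0.0033,-0.039,0,0,0,0.7],[-0.0018,-0.0033,-0.039,0,0,0,0.7]]]'

```text
clock: 13.75
eef_pos: [466.5, 66.9, 13.7]
eef_rot: [3.142, -0.0, 1.075]
wrist_force: [-0.4, -1.0, -0.5]
finger_gap: 38.9
finger_force: 20.0
```

Run:
```python
from h import *
s=manip.read_state();print({k:np.round(s[k],3).tolist() for k in("clock","eef_pos","wrist_force","moment","finger_gap")})
c=cam("wrist");hsv=cv2.cvtColor(c["frame"],cv2.COLOR_RGB2HSV);H,S,V=[hsv[...,i].astype(int) for i in range(3)]
m=((H>2)&(H<20)&(S>80)&(V>50)).astype(np.uint8);m[:150]=0;m[300:]=0;m[:,:240]=0;m[:,400:]=0
e=cv2.fitEllipse(max(cv2.findContours(m,0,1)[0],key=cv2.contourArea));print(e,onplane(c,*e[0],s["eef_pos"][2]+15.9).round(1), np.median(cloud(c)[m>0],0).round(1))
cv2.imwrite("pics/w7.png",cv2.resize(c["frame"][150:270,240:400],(800,600),interpolation=cv2.INTER_NEAREST)[:,:,::-1])
```

```text
{'clock': 13.75, 'eef_pos': [466.45, 66.885, 13.704], 'wrist_force': [-0.361, -1.017, -0.488], 'moment': [-0.082, 0.078, 0.024], 'finger_gap': 38.88}
((320.3976135253906, 240.71609497070312), (62.44730758666992, 65.0084228515625), 89.19000244140625) [468.5  67.8  29.6] [468.5  68.5  29.6]
```

View pics/w7.png

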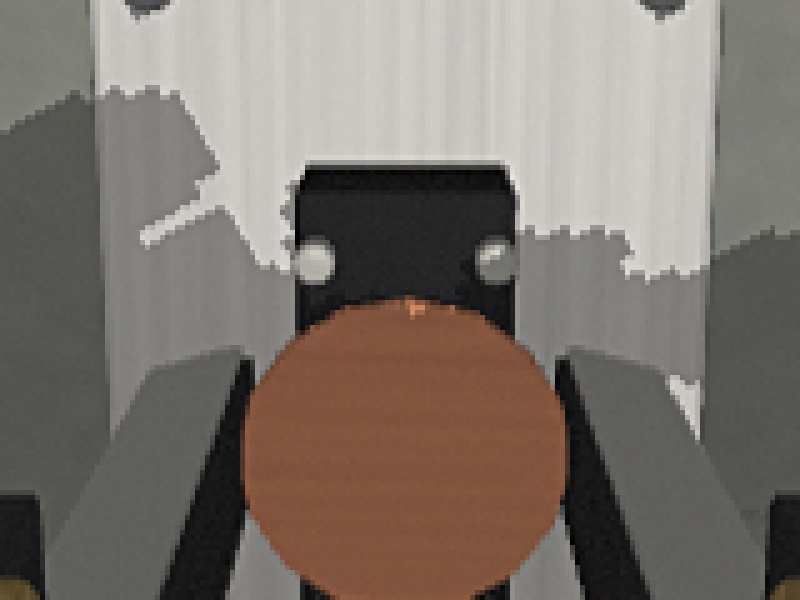

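The near pins are at (317,261) and (495,261) and the shim centre is at (402,453). That puts it about 23 mm from the pin row, as it should be, so it is centred. I'm releasing now.

Emit:
servo_tool --motion '[[[0,0,-0.001,0,0,0,0.7],[0,0,-0.001,0,0,0,0.7],[0,0,-0.001,0,0,0,0.5],[0,0,-0.001,0,0,0,0.35],[0,0,-0.001,0,0,0,0.25],[0,0,-0.001,0,0,0,0.25],[0,0,-0.001,0,0,0,0.25],[0,0,-0.001,0,0,0,0.25]]]'

```text
clock: 14.6
eef_pos: [466.4, 66.9, 13.1]
eef_rot: [-3.142, 0.0, 1.075]
wrist_force: [0.6, -0.6, 0.0]
finger_gap: 70.3
finger_force: 0.0
```

Emit:
servo_tool --motion '[[[0,0,0.03,0,0,0,0.25],[0,0,0.1,0,0,0,0.25],[0,0,0.19,0,0,0,0.25],[0,0,0.25,0,0,0,0.25],[-0.03,-0.05,0.28,0,0,0,0.25],[-0.06,-0.1,0.34,0,0,0,0.6],[-0.06,-0.1,0.34,0,0,0,1],[-0.06,-0.1,0.34,0,0,0,1],[-0.06,-0.1,0.34,0,0,0,1],[-0.06,-0.1,0.34,0,0,0,1]]]'

```text
clock: 15.6
eef_pos: [436.2, 17.4, 182.2]
eef_rot: [-3.14, 0.001, 1.075]
wrist_force: [0.8, 0.7, -0.5]
finger_gap: 34.0
finger_force: 0.0
```

```bash
cat > fx.py <<'E'
from h import *
s=manip.read_state();print({k:np.round(s[k],3).tolist() for k in("clock","eef_pos","eef_rot","wrist_force","finger_gap")})
c=cam("wrist");hsv=cv2.cvtColor(c["frame"],cv2.COLOR_RGB2HSV);H,S,V=[hsv[...,i].astype(int) for i in range(3)];P=cloud(c)
d=P[...,:2]-np.array([466.5,67.9]);near=np.hypot(d[...,0],d[...,1])<110
m=(H>2)&(H<20)&(S>80)&(V>50)&near&(P[...,2]<60);q=P[m]
A=np.c_[q[:,:2],np.ones(len(q))];k=np.linalg.lstsq(A,q[:,2],rcond=None)[0]
print("shim",len(q),q.mean(0).round(1),"tilt",np.hypot(*k[:2]).round(3))
m=((H<3)|(H>172))&(S>120)&near;q=P[m];print("red",len(q),q.mean(0).round(1),q.min(0).round(1),q.max(0).round(1))
save(c,"fx%d"%int(100*s["clock"]))
E
python3 fx.py; ls pics
```

```text
{'clock': 15.6, 'eef_pos': [436.247, 17.39, 182.153], 'eef_rot': [-3.14, 0.001, 1.075], 'wrist_force': [0.84, 0.74, -0.477], 'finger_gap': 34.01}
shim 1035 [467.9  66.7  28.8] tilt 0.033
red 489 [435.2   6.2  70.4] [423.1  -9.6  35.3] [469.7  75.9 361.4]
fx1560.png
m4.png
s4.png
side.png
top.png
w1.png
w2.png
w3.png
w5.png
w6.png
w7.png
wrist0.png
```

The shim lies flat on the seat, with its top at z = 28.8 mm. Next I'll move the closed fingers behind the keeper.

Emit:
servo_tool --motion '[[[-0.0364,-0.08,0,0,0,0,1],[-0.0364,-0.08,0,0,0,0,1],[-0.0364,-0.08,-0.06,0,0,0,1],[-0.0364,-0.08,-0.12,0,0,0,1],[-0.0364,-0.08,-0.18,0,0,0,1],[-0.0364,-0.08,-0.214,0,0,0,1],[-0.0364,-0.08,-0.214,0,0,0,1],[-0.0364,-0.08,-0.214,0,0,0,1]]]'

```text
clock: 16.45
eef_pos: [418.5, -22.8, 76.4]
eef_rot: [-3.141, 0.0, 1.075]
wrist_force: [-0.7, -0.7, -0.5]
finger_gap: 0.4
finger_force: 0.0
```

```bash
python3 fx.py
python3 - <<'E'
from h import *
p=manip.read_state()["eef_pos"];H=np.array([437.,12.7]);t=np.array([.476,.879])
for s,z in((-30,76),(-20,77),(-11,78),(0.7,77.3),(11.9,73.5),(21.7,66.9),(29.5,58.1),(34.7,47.5),(37,36)):
    q=np.r_[H+s*t,z];print(s,z,((q-p)/500).round(4).tolist())
E
```

```text
{'clock': 16.45, 'eef_pos': [418.47, -22.792, 76.419], 'eef_rot': [-3.141, 0.0, 1.075], 'wrist_force': [-0.724, -0.666, -0.472], 'finger_gap': 0.434}
shim 2483 [468.   66.9  28.9] tilt 0.008
red 1139 [434.3   4.5  69.5] [423.3  -9.6  34.5] [451.6  35.7 255.7]
-30 76 [0.008, 0.0185, -0.0017]
-20 77 [0.0175, 0.0361, 0.0003]
-11 78 [0.026, 0.0519, 0.0023]
0.7 77.3 [0.0372, 0.0725, 0.0009]
11.9 73.5 [0.0478, 0.0921, -0.0067]
21.7 66.9 [0.0572, 0.1094, -0.0199]
29.5 58.1 [0.0646, 0.1231, -0.0375]
34.7 47.5 [0.0695, 0.1322, -0.0587]
37 36 [0.0717, 0.1363, -0.0817]
```

Emit:
servo_tool --motion '[[[0.008,0.0185,-0.0017,0,0,0,1],[0.0175,0.0361,0.0003,0,0,0,1],[0.0217,0.044,0.0015,0,0,0,1],[0.026,0.0519,0.0023,0,0,0,1],[0.0316,0.0622,0.0016,0,0,0,1],[0.0372,0.0725,0.0009,0,0,0,1],[0.0425,0.0823,-0.0026,0,0,0,1],[0.0478,0.0921,-0.0067,0,0,0,1],[0.0525,0.1008,-0.013,0,0,0,1],[0.0525,0.1008,-0.013,0,0,0,1]]]'

```text
clock: 17.5
eef_pos: [444.5, 27.7, 69.1]
eef_rot: [-3.141, 0.0, 1.075]
wrist_force: [0.5, 0.0, -0.0]
finger_gap: 0.6
finger_force: 0.0
```

Run:
```python
from h import *
print(manip.read_state()["eef_pos"])
c=cam("wrist");si=cam("side")
b=cv2.resize(si["frame"][240:330,250:350],(445,400),interpolation=cv2.INTER_CUBIC)
cv2.imwrite("pics/k1.png",np.hstack([c["frame"][:,150:490],b])[:,:,::-1])
```

```text
[444.459391    27.74033814  69.13756702]
```

View pics/k1.png

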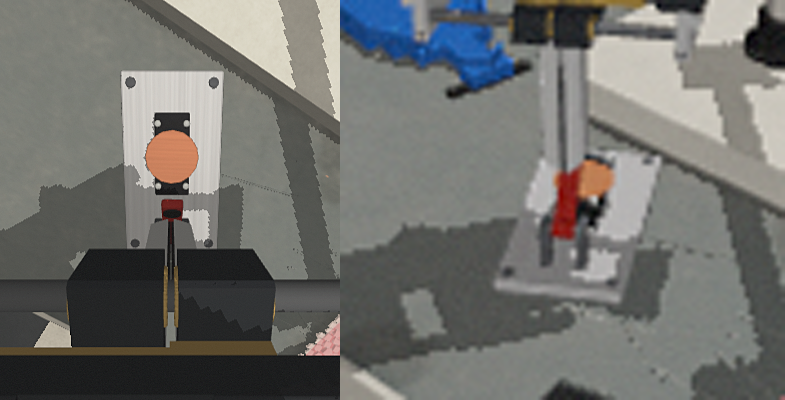

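The keeper is past vertical, with the red tip at (172,208) just ahead of the fingers, and the shim at (172,157) is centred between the pins. I'll keep folding.

Emit:
servo_tool --motion '[[[0.0047,0.0086,-0.0069,0,0,0,1],[0.0084,0.0155,-0.0157,0,0,0,1],[0.0121,0.0223,-0.0245,0,0,0,1],[0.0145,0.0268,-0.0351,0,0,0,1],[0.017,0.0314,-0.0457,0,0,0,1],[0.018,0.0335,-0.057,0,0,0,1],[0.0192,0.0355,-0.064,0,0,0,1],[0.0192,0.0355,-0.067,0,0,0,1],[0.0192,0.0355,-0.068,0,0,0,1],[0.0192,0.0355,-0.068,0,0,0,1]]]'

```text
clock: 18.6
eef_pos: [454.0, 45.1, 36.0]
eef_rot: [-3.141, -0.0, 1.075]
wrist_force: [-3.9, 2.1, 8.6]
finger_gap: 0.6
finger_force: 4.1
```

Emit:
servo_tool --motion '[[[0,0,-0.001,0,0,0,1],[0,0,-0.001,0,0,0,1],[0,0,0.02,0,0,0,1],[0,0,0.1,0,0,0,1],[0,0,0.2,0,0,0,1],[-0.06,-0.12,0.26,0,0,0,1],[-0.06,-0.12,0.26,0,0,0,1],[-0.06,-0.12,0.26,0,0,0,1],[-0.06,-0.12,0.26,0,0,0,1]]]'

```text
clock: 19.5
eef_pos: [424.1, -15.0, 165.9]
eef_rot: [3.141, -0.0, 1.074]
wrist_force: [0.3, 0.5, 0.4]
finger_gap: 0.4
finger_force: 0.0
```

```bash
python3 fx.py
python3 - <<'E'
from h import *
c=cam("wrist");hsv=cv2.cvtColor(c["frame"],cv2.COLOR_RGB2HSV);H,S,V=[hsv[...,i].astype(int) for i in range(3)];P=cloud(c)
s=(P[...,:2]-np.array([437,12.7]))@np.array([.476,.879])
m=((H<3)|(H>172))&(S>120)&(P[...,2]<100)&(s>-20)&(s<80)&(abs(P[...,0]-455)<50)
q=s[m];z=P[...,2][m]
for a in range(0,70,10):
    k=(q>=a)&(q<a+10)
    if k.any(): print(a,k.sum(),np.median(z[k]).round(1))
t=cam("top");hsv=cv2.cvtColor(t["frame"],cv2.COLOR_RGB2HSV);P=cloud(t)
b=(hsv[...,0]>95)&(hsv[...,0]<125)&(hsv[...,1]>130)&(abs(P[...,0]-423)<80)&(abs(P[...,1]-338)<110);print("tray",b.sum(),np.median(P[b],0).round(0))
E
```

```text
{'clock': 19.5, 'eef_pos': [424.126, -15.032, 165.862], 'eef_rot': [3.141, -0.0, 1.074], 'wrist_force': [0.256, 0.496, 0.394], 'finger_gap': 0.399}
shim 979 [469.1  68.8  29.1] tilt 0.017
red 707 [451.2  35.8  37.5] [431.8   6.5  25.5] [472.9  69.4 345.1]
0 127 37.7
10 108 35.9
20 118 36.0
30 127 36.0
40 140 36.0
50 44 35.7
60 34 35.9
tray 1340 [422. 343.  16.]
```

The keeper is level, with its top at a constant 36 mm. The shim is flat on the seat, the tray is at rest, and the arm is clear.

```bash
python3 -c "
from cell import manip
print(manip.sign_off())"
```

```text
the job is handed in; nothing more can be done
None
```

I handed the job in at about 19.5 s of the 72 s, and no verdict came back; by my last measurements the shim is flat on the seat between the pins, the keeper is folded level over it, the tray is flat on the bench and the arm is clear.

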